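# Push a board carrier round the guide bend and bolt it in at the test head

## Task

Push the blue circuit-board carrier along its white guide, round the bend and up against the black pad of the grey test head, keeping it flat in the channel and never jamming or ramming it (no more than 18 N between it and the rails or the head). The head's distance is set differently each time, so feel for it; press the carrier against it with about 10 N for a second so that it beds in, then slide the red-knobbed bolt fully across behind it. Leave the mug, the white pot, the wash bottle and the tape dispenser where they stand.

Things in the scene. Friction and masses are not known exactly. Their poses are not given: they have to be found in the camera images.
- guide: Fixed L-shaped aluminium plate, 6 mm thick, with white rails on it; turned differently each time. Origin on the bench surface below the channel's centre line, where the entry straight meets the bend; z up. Its top, z = 6 mm, is the channel's floor. Its frame is called the guide frame here
- rails: White rails fixed on the guide (same origin and axes): 18 mm high, tops at z = 24, 8 thick, 60 apart. Guide frame, mm: centre line runs along +x at y = 0 from x = -165 (open end) to 0; then a 90 degree left bend, radius 100 about (0, 100), to (100, 100); then along +y at x = 100 into the test station; rails end at y = 236
- station: Foot of the test station: fixed point on the channel floor at guide frame (100, 210) mm, axes as the guide's. On it the grey test head (lamps on top, 51 mm above the bench) is clamped where the last user left it: its black pad, which looks along -y and stops the carrier's nose, stands 0 to 28 mm beyond this point (+y). That setting is not reported: feel for it. The head is rigid, does not give
- carrier_mid (a point): Centre, half-way up, of the loose blue carrier: 84 long, 56 wide, 30 high, ends half-round (radius 28), 0.4 to 0.7 kg; x along its length to its nose (travel direction). Starts in the entry straight; slides with 2 to 8 N. Green board 50 x 70 fixed on top, its top 47 above the channel floor. To be pushed at its rear end, 42 mm behind the centre, low down between the rails
- bolt_place (a point): Fixed point, guide frame (15, 133.5) mm: where the middle of the bolt's red knob is with the bolt fully back and the head in mid range. The bolt sits on the head, so the knob stands up to 14 mm either way along the guide's y: at this point's y - 14 mm + the head's setting. Knob: upright, 16 mm diameter, 22 high, centre 48 mm above the bench; 30 mm free round it. Push it along the guide's +x
- bolt (a joint): Travel of the bolt in m along the guide's +x: 0 fully back, 0.042 fully across (end stop); starts up to 0.008 out. Slides with a few N, stays where left. Its 8 mm square steel bar, 26 to 34 mm above the bench, runs over the inner rail and passes 2.5 mm behind the rear of a carrier whose nose is at the pad; one that stands short blocks it
- mug: Red and grey mug, 82 x 114 x 97 mm, loose; origin under its centre. Bystander
- white_pot: White screw-top pot, 52 mm diameter and high, loose; origin under its centre. Bystander
- wash_bottle: White wash bottle with red cap, 141 mm high, loose; origin under its centre. Bystander
- red_dispenser: Red tape dispenser 52 x 143 x 62 mm, loose; origin under its centre. Bystander
Things that resemble listed ones, but are neither listed nor needed, are in the scene too. What is meant by the part that bears carrier_mid is not orange, and is the smaller of those in its own colour.

How it is judged:
By the outcome, as a careful person would: the job done as asked, in the order asked, and still so for the second after the job is handed in, with the robot touching nothing.
It also fails if it takes over 72 s, if anything falls off the work surface, if the arm or the gripper's body presses on something with over 40 N, if the wrist force passes 120 N, or if a joint passes its speed limit or range.

## Robot

A 6-joint arm with a two-finger parallel gripper is mounted at the origin on a cart in front of the work surface, level with it; the furniture and walls round the work are solid. World frame = base frame: x ahead of the robot, y to its left, z up, the work surface at z = 0. Lengths are in m, angles in degrees, forces in N, time in s.
With the tool pointing down it reaches from about 0.375 to 0.925 m from the base axis. Payload 5.7 kg.
Tool frame: the origin (TCP) lies on the centre line of the jaws, within the pads' length; the fingertips stand r.tcp_to_tips ahead of it and the grasp point (between the pads) lies 2 mm behind it (r.tcp_to_tips is the distance from the TCP to the fingertips, in m); z points along the fingers, y is the line along which they close (so a half turn about z gives the same grasp; the last joint's range is limited). The gripper opens to 88 mm and grips with 3 to 60 N. Pads are 20 mm wide; open, the fingers measure 115 mm over their backs; the gripper's body (75 mm by 178 mm) begins 61 mm behind the grasp point.
Start: joints at [-71.396, 20.558, 86.54, -0, 72.909, -6.595], TCP at [0.255, -0.543, 0.24] pointing down, gripper open.
Joint ranges: [-170.27, 170.27], [-57.76, 135], [12.27, 136.19], [-55.21, 235.2], [11.17, 155.16], [-170.74, 170.74]. Speed limits (degrees/s): [136.94, 136.94, 180, 180, 180, 180].

## Interface

Orientations are given as [roll, pitch, yaw] about the fixed x, y, z axes, in that order (R = Rz(yaw) Ry(pitch) Rx(roll)).
In Python, from workcell import r gives the robot as it stands.
- The arm moves only by the tool apply_moves, never from a script. Its argument "plan" is text: rows parted by semicolons, each of 7 numbers parted by spaces: the turn, a rotation vector about the world's x, y, z in rad, then the shift along the world's x, y, z in m, then the finger opening in m, from 0 to 0.0878. A call has 1 to 20 rows; each row is the pose to reach, as a shift and turn from the pose commanded when the call began; what a row does not reach only later rows make up. A row lasts 1/10 s, in which the tool goes at most 50 mm and 8.59 degrees, less where a joint would pass 70% of its speed; a pose out of reach is approached as far as the arm can. A call with a gripper value outside its range is refused whole. The fingers move at their own pace and stop on an object; "force" is the grip in N (left out, the last holds). Time passes only in rows, so rows that repeat a pose let the fingers close. It gives the time, the measured TCP pose, the force, the opening and the grip force at its end, in the units of the state.
- r.state(): the state, without advancing time (a new reading comes with each control period).
- r.capture(name): name is "scene" or "top" or "wrist"; returns a dict with "color" (420x560x3 uint8, red, green, blue), "depth" (420x560 float32, m along the optical axis (not along the pixel's ray), 0 where there is no reading), "mtx" (3x3 intrinsics, pixels), "T" (4x4, takes a point from camera to world coordinates). Camera axes: x right, y down, z forward; pixel columns grow to the right and rows downward; lengths in m; the calibration is good to about 2 mm. The wrist camera is an equidistant fisheye: a pixel r from the principal point sees the ray r / f radians off the axis. A picture is of the moment at which its call begins.
- r.job_done(): hands the job in; it is judged then, once.
The state is a dict: "time": time; "qpos": joint angles; "joint_velocities": joint speeds; "tau": joint torques, N m; "position": TCP position; "tcp_rot": TCP orientation; "wrist_force": force on the tool from outside, world axes, zero at the start; "moment": the same for the moment, N m; "grip_width": finger opening in m; "finger_force": force on a finger pad.
Only numpy, scipy, OpenCV 4.12 (cv2) and the standard library are available. Lean on these libraries where they do the work, as an engineer would, in place of code of your own. Each camera call takes 0.05 s, during which the arm holds its last target. There are 200 camera calls.

## Working session

There is one attempt and no reset: what is moved stays moved. The work goes in short steps, Python scripts to look and compute and a tool call to move; the robot and the scene stay as the last step left them, time stands still between calls to the robot, and variables do not carry over. Pictures are saved under pics/ and viewed, at most 10 in all, crops included, and the job is handed in when it is done.

Besides the shell and the picture viewer there is one more tool, called after "Call:" by a JSON object that holds its "op" and its "data". apply_moves: Moves the arm, as the interface text tells. Its arguments: {"type":"object","properties":{"plan":{"type":"string"},"force":{"type":"number"}},"required":["plan"]}

```bash
mkdir -p pics; ls; python3 - <<'E'
from workcell import r
import cv2,numpy as np
s=r.state();print(s, r.tcp_to_tips)
for n in("scene","top"):
    c=r.capture(n);np.savez(""+n+".npz",**c)
    cv2.imwrite(f"pics/{n}0.png",cv2.resize(c["color"][:,:,::-1],(784,588)))
    print(n,c["mtx"],c["T"])
E
```

```text
pics
{'time': 0.0, 'qpos': array([-7.13953535e+01,  2.05963723e+01,  8.65988367e+01, -3.67392638e-05,
        7.29080972e+01, -6.59555410e+00]), 'joint_velocities': array([ 0.01140037, -0.04758818,  0.03824218,  0.0066268 ,  0.02572997,
        0.02658843]), 'tau': array([-1.65840636e-03, -5.15383244e+01, -2.70727265e+01,  6.72587939e-02,
        3.49533814e-02, -1.18766206e-04]), 'position': array([ 0.25524293, -0.54227333,  0.23882681]), 'tcp_rot': array([-1.79897374e+02, -1.18308826e-02,  2.52002009e+01]), 'wrist_force': array([ 0.41150603, -0.72651778, -0.15092874]), 'moment': array([ 0.02413081,  0.00704956, -0.02515435]), 'finger_force': 0.0, 'grip_width': 0.08805621575009041} 0.017
scene [[440.45060003   0.         283.68847077]
 [  0.         440.45060003 204.00316532]
 [  0.           0.           1.        ]] [[-0.8359092  -0.36771355  0.40748319 -0.00721928]
 [-0.54886198  0.55660747 -0.62364946  1.00422185]
 [ 0.00251617 -0.74496635 -0.6670973   1.06555719]
 [ 0.          0.          0.          1.        ]]
top [[389.42219332   0.         279.86267691]
 [  0.         389.42219332 214.08293398]
 [  0.           0.           1.        ]] [[ 0.01666207 -0.9950558   0.0979098   0.462631  ]
 [-0.99985928 -0.016391    0.00357226  0.07777522]
 [-0.00194975 -0.09795554 -0.99518888  1.15182217]
 [ 0.          0.          0.          1.        ]]
```

View pics/top0.png

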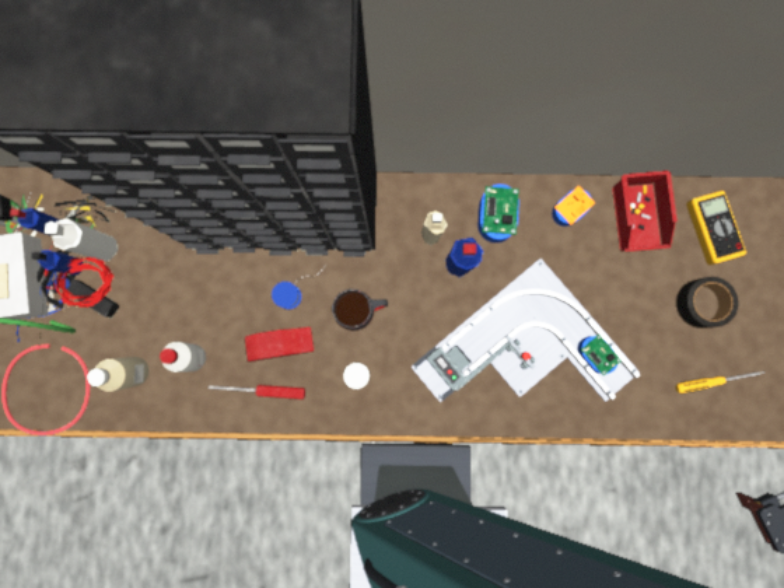

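View pics/scene0.png

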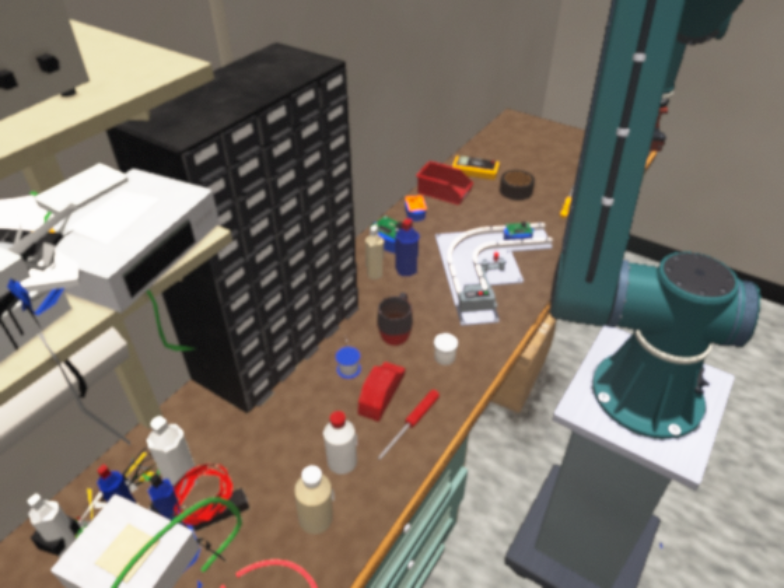

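```bash
cat > h.py <<'E'
import numpy as np,cv2
def cloud(c):
    d=c["depth"];h,w=d.shape;u,v=np.meshgrid(np.arange(w),np.arange(h));K=c["mtx"]
    P=np.stack([(u-K[0,2])*d/K[0,0],(v-K[1,2])*d/K[1,1],d],-1)
    return P@c["T"][:3,:3].T+c["T"][:3,3]
def pix(c,p):
    q=c["T"][:3,:3].T@(np.array(p)-c["T"][:3,3]);q=c["mtx"]@q;return q[:2]/q[2]
def onplane(c,u,v,z):
    K=c["mtx"];d=c["T"][:3,:3]@np.array([(u-K[0,2])/K[0,0],(v-K[1,2])/K[1,1],1]);t=c["T"][:3,3]
    return t+d*(z-t[2])/d[2]
def g2w(g,x,y):  # mm guide -> m world
    a=g[2];return np.array([g[0]+(np.cos(a)*x-np.sin(a)*y)/1e3,g[1]+(np.sin(a)*x+np.cos(a)*y)/1e3])
def w2g(g,x,y):
    a=g[2];dx,dy=(x-g[0])*1e3,(y-g[1])*1e3
    return np.cos(a)*dx+np.sin(a)*dy,-np.sin(a)*dx+np.cos(a)*dy
E
python3 - <<'E'
import numpy as np,cv2
from h import *
from scipy.optimize import least_squares
c=dict(np.load("top.npz"));P=cloud(c);col=c["color"].astype(int)
m=np.zeros((420,560),bool);m[180:290,290:460]=1
print("bench z",np.median(P[230:250,480:500,2]))
rail=m&(P[...,2]>.017)&(P[...,2]<.030)&(col.min(2)>170)
X=P[rail];print(len(X),np.median(X[:,2]))
def dist(g):
    x,y=w2g(g,X[:,0],X[:,1])
    s1=np.where(x<0,np.abs(y),1e3);s2=np.where((x>=0)&(y<100),np.abs(np.hypot(x,y-100)-100),1e3);s3=np.where(y>=100,np.abs(x-100),1e3)
    d=np.min([s1,s2,s3],0);e=np.abs(d-34);return np.minimum(np.maximum(e-3,0),20)
# start: corner guess
best=None
B=onplane(c,560/1.4,325/1.4,.024)
O=onplane(c,590/1.4,330/1.4,.024)
for a in np.radians(np.arange(20,80,6)):
  for dx in (-.03,0,.03):
    for dy in (-.03,0,.03):
      r_=least_squares(dist,[B[0]+dx,B[1]+dy,a],x_scale=[.01,.01,.1],loss='soft_l1')
      if best is None or r_.cost<best.cost:best=r_
g=best.x;print(g,np.degrees(g[2]),best.cost,np.sqrt(np.mean(dist(g)**2)))
np.save("g.npy",g)
# carrier: green board points
gb=m&(P[...,2]>.045)&(col[...,1]>col[...,0]+20)&(col[...,1]>col[...,2]+15)
Y=P[gb];print(len(Y),Y.mean(0),w2g(g,*Y.mean(0)[:2]),np.percentile(Y[:,2],[10,50,90]))
rk=m&(col[...,0]>150)&(col[...,1]<90)&(P[...,2]>.045)
kx,ky=w2g(g,P[rk][:,0],P[rk][:,1]);print("knob",len(kx),np.c_[kx,ky,P[rk][:,2]*1e3].round(1).tolist()[:40])
print("origin dist",np.hypot(*g[:2]),"open",g2w(g,-165,0),"end",g2w(g,100,236))
im=c["color"][:,:,::-1].copy();im=cv2.resize(im[180:300,285:465],None,fx=4.4,fy=4.4,interpolation=cv2.INTER_CUBIC)
def pt(x,y,z):return tuple(((pix(c,[*g2w(g,x,y),z])-[285,180])*4.4+2.2).astype(int))
for o in(30,38,-30,-38):
  L=[(x,o) for x in range(-165,1,15)]+[((100-o)*np.sin(t),100-(100-o)*np.cos(t)) for t in np.linspace(0,np.pi/2,20)]+[(100-o,y) for y in range(100,237,17)]
  cv2.polylines(im,[np.array([pt(*p,.024) for p in L])],False,(0,0,255),1)
cv2.circle(im,pt(15,133.5,.059),4,(255,0,255),-1)
cv2.imwrite("pics/fit.png",im)
E
```

```text
bench z -0.00018831803963914595
1020 0.023495133768068666
[ 0.52702978 -0.29023055  0.71616668] 41.03332816107712 839.4468661516563 3.1874713388939564
60 [ 0.45109638 -0.26676892  0.06695886] (np.float64(-41.87616760456785), np.float64(67.54788406843238)) [0.04541259 0.04736547 0.05324061]
knob 13 [[249.9, 98.8, 160.6], [248.4, 96.1, 157.6], [246.8, 93.9, 156.5], [244.8, 93.6, 163.7], [243.3, 90.6, 159.4], [241.6, 89.1, 161.4], [240.0, 86.8, 160.0], [238.3, 85.0, 160.8], [25.0, 122.7, 53.9], [24.0, 121.6, 59.4], [23.5, 125.2, 57.6], [21.7, 127.4, 59.5], [20.0, 125.5, 60.5]]
origin dist 0.601659510755565 open [ 0.40256569 -0.39855271] end [ 0.44752906 -0.04655939]
```

View pics/fit.png

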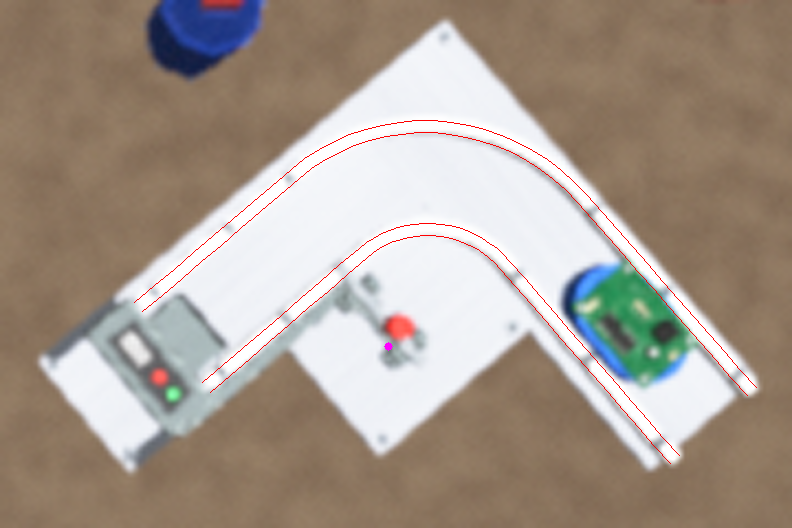

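The fit overlay sits on the white rails. Candidates for the carrier: the one in the guide at top0 (600,353), the larger blue carrier outside at (500,210), and the orange/blue one at (573,205). I choose the smaller blue one in the guide, at crop (632,322). The bolt knob is at crop (400,327).

```bash
python3 - <<'E'
import numpy as np,cv2
from h import *
c=dict(np.load("top.npz"));P=cloud(c);col=c["color"].astype(int);g=np.load("g.npy")
R,G,B=col[...,0],col[...,1],col[...,2]
def ext(mask,z,n):
    v,u=np.nonzero(mask);q=np.array([w2g(g,*onplane(c,a,b,z)[:2]) for a,b in zip(u,v)])
    print(n,len(q),"min",q.min(0).round(1),"max",q.max(0).round(1),"mean",q.mean(0).round(1))
win=np.zeros((420,560),bool);win[230:272,405:455]=1
ext(win&(B>R+50)&(B>G+15),.036,"blue")
ext(win&(G>R+25)&(G>B+5),.053,"green")
w2=np.zeros((420,560),bool);w2[248:262,368:384]=1
ext(w2&(R>150)&(G<110),.059,"knob")
# bottle: 
def cr(x,y,z):
    p=onplane(c,285+x/4.4,180+y/4.4,z);return w2g(g,*p[:2]),p[:2]
print("pad?",cr(205,325,.045),cr(222,347,.045),cr(182,297,.045))
b=np.zeros((420,560),bool);b[165:205,315:350]=1
b&=P[...,2]>.03;q=P[b];print("bottle zmax",q[:,2].max());top=q[q[:,2]>.06];x,y=w2g(g,top[:,0],top[:,1]);print(x.min(),x.max(),y.min(),y.max(),np.median(top,0))
for p in[(-165,0),(-120,0),(0,0),(100,121),(-10,124)]:print(p,g2w(g,*p))
E
```

```text
blue 130 min [-120.2  -27.6] max [-34.9  29.6] mean [-68.6  11.8]
green 341 min [-112.1  -21.8] max [-41.8  26.8] mean [-76.6   1. ]
knob 22 min [ 12.6 114.8] max [ 27.9 127.3] mean [ 20.  120.9]
pad? ((np.float64(97.1393777148032), np.float64(212.2664323253926)), array([ 0.46095225, -0.06634028])) ((np.float64(79.4907236398765), np.float64(213.10348128691504)), array([ 0.44708986, -0.07729517])) ((np.float64(120.23109487116494), np.float64(211.86927237119463)), array([ 0.47863171, -0.0514802 ]))
bottle zmax 1.1518221679970828
193.0172285646907 313.5869668265267 60.56161569977954 319.8746600625293 [ 0.64936751 -0.05382186  0.12253922]
(-165, 0) [ 0.40256569 -0.39855271]
(-120, 0) [ 0.43651044 -0.3690103 ]
(0, 0) [ 0.52702978 -0.29023055]
(100, 121) [ 0.52302632 -0.13330709]
(-10, 124) [ 0.43808076 -0.20325888]
```

Call:
{"op": "apply_moves", "data": {"plan": "0 0 0.05 0.02 0.02 0 0;0 0 0.1 0.05 0.05 0 0;0 0 0.15 0.08 0.08 0 0;0 0 0.2 0.11 0.11 -0.02 0;0 0 0.25 0.14 0.135 -0.05 0;0 0 0.2763 0.155 0.15 -0.09 0;0 0 0.2763 0.1627 0.1574 -0.12 0;0 0 0.2763 0.1627 0.1574 -0.14 0;0 0 0.2763 0.1627 0.1574 -0.14 0;0 0 0.2763 0.1627 0.1574 -0.14 0", "force": 20}}

```text
time: 1.1
position: [0.418, -0.3854, 0.0996]
tcp_rot: [-179.9, 0.0, 41.0]
wrist_force: [0.3, -0.8, 0.1]
grip_width: 0.0114
finger_force: 0.0
```

```bash
python3 - <<'E'
from workcell import r
import numpy as np,cv2
from h import *
s=r.state();g=np.load("g.npy");print({k:np.round(s[k],4) for k in("time","position","tcp_rot","wrist_force","grip_width","qpos")},w2g(g,*s["position"][:2]))
c=r.capture("wrist");np.savez("w1.npz",**c);t=r.capture("top");np.savez("t1.npz",**t)
a=c["color"][:,:,::-1];b=cv2.resize(t["color"][180:300,285:465,::-1],(560,373))
cv2.imwrite("pics/w1.png",cv2.resize(np.vstack([a,b]),None,fx=.75,fy=.75))
E
```

```text
{'time': np.float64(1.1), 'position': array([ 0.418 , -0.3854,  0.0996]), 'tcp_rot': array([-1.799379e+02,  1.000000e-03,  4.102800e+01]), 'wrist_force': array([ 0.3274, -0.7752,  0.1206]), 'grip_width': np.float64(0.0114), 'qpos': array([-4.96378e+01,  2.72759e+01,  9.87437e+01, -2.10000e-03,
        5.40425e+01, -6.64500e-01])} (np.float64(-144.74405842791538), np.float64(-0.2242888820777864))
```

View pics/w1.png

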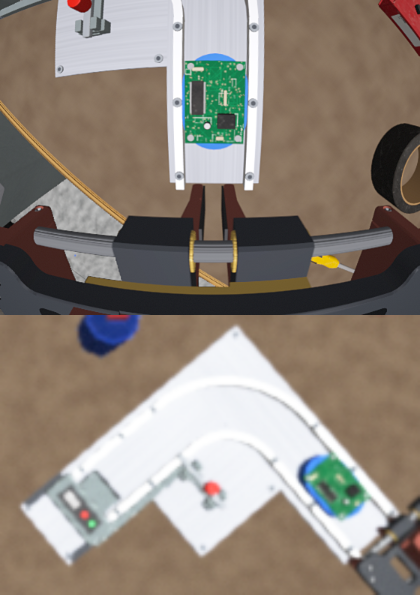

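The carrier is centred in the guide at wrist picture (213,102), with the closed fingers behind it in line with the channel. The knob is at (78,5). I'll lower the tool and make contact.

Call:
{"op": "apply_moves", "data": {"plan": "0 0 0 0 0 -0.02 0;0 0 0 0 0 -0.045 0;0 0 0 0 0 -0.06 0;0 0 0 0 0 -0.07 0;0 0 0 0.0015 0.0013 -0.07 0;0 0 0 0.003 0.0026 -0.07 0;0 0 0 0.0045 0.0039 -0.07 0;0 0 0 0.006 0.0052 -0.07 0;0 0 0 0.0075 0.0065 -0.07 0;0 0 0 0.009 0.0078 -0.07 0;0 0 0 0.0105 0.0091 -0.07 0;0 0 0 0.012 0.0104 -0.07 0;0 0 0 0.0128 0.0111 -0.07 0;0 0 0 0.0136 0.0118 -0.07 0"}}

```text
time: 2.6
position: [0.4317, -0.3741, 0.0298]
tcp_rot: [180.0, 0.0, 41.0]
wrist_force: [-3.4, -2.5, 3.7]
grip_width: 0.0006
finger_force: 2.2
```

```bash
cat >> h.py <<'E'
def tool(g,s,off=38):
    "command xy [m], yaw [rad] with rear-disc centre at arc length s (mm), 0 at guide origin"
    th=np.clip(s/100,0,np.pi/2)
    p=np.array([min(s,0),0.]) if s<0 else np.array([100*np.sin(th),100-100*np.cos(th)+max(0,s-157.08)])
    p=p-off*np.array([np.cos(th),np.sin(th)])
    return np.r_[g2w(g,*p),g[2]+th]
def rows(g,s0,s1,n):
    a=tool(g,s0)
    print(";".join("0 0 %.4g %.4f %.4f 0 0"%(b[2]-a[2],b[0]-a[0],b[1]-a[1]) for b in (tool(g,s) for s in np.linspace(s0,s1,n+1)[1:])))
E
python3 - <<'E'
from workcell import r
from h import *
g=np.load("g.npy");s=r.state();print(s["wrist_force"],w2g(g,*s["position"][:2]),s["position"][2])
print(w2g(g,.4177+.0136,-.3854+.0118))
rows(g,-89,-49,16)
E
```

```text
[-3.35509383 -2.52613837  3.74069926] (np.float64(-126.96434565032999), np.float64(-0.6938308666779136)) 0.02981683168658488
(np.float64(-126.94350946564461), np.float64(-0.04149026533576006))
0 0 0 0.0019 0.0016 0 0;0 0 0 0.0038 0.0033 0 0;0 0 0 0.0057 0.0049 0 0;0 0 0 0.0075 0.0066 0 0;0 0 0 0.0094 0.0082 0 0;0 0 0 0.0113 0.0098 0 0;0 0 0 0.0132 0.0115 0 0;0 0 0 0.0151 0.0131 0 0;0 0 0 0.0170 0.0148 0 0;0 0 0 0.0189 0.0164 0 0;0 0 0 0.0207 0.0181 0 0;0 0 0 0.0226 0.0197 0 0;0 0 0 0.0245 0.0213 0 0;0 0 0 0.0264 0.0230 0 0;0 0 0 0.0283 0.0246 0 0;0 0 0 0.0302 0.0263 0 0
```

Call:
{"op": "apply_moves", "data": {"plan": "0 0 0 0.0019 0.0016 0 0;0 0 0 0.0038 0.0033 0 0;0 0 0 0.0057 0.0049 0 0;0 0 0 0.0075 0.0066 0 0;0 0 0 0.0094 0.0082 0 0;0 0 0 0.0113 0.0098 0 0;0 0 0 0.0132 0.0115 0 0;0 0 0 0.0151 0.0131 0 0"}}

```text
time: 3.4
position: [0.447, -0.3604, 0.0296]
tcp_rot: [-180.0, -0.0, 41.0]
wrist_force: [-3.3, -2.9, 4.0]
grip_width: 0.0005
finger_force: 2.3
```

```bash
python3 - <<'E'
from workcell import r
from h import *
g=np.load("g.npy");s=r.state();print(s["wrist_force"],s["moment"],w2g(g,*s["position"][:2]),s["position"][2],s["tcp_rot"])
rows(g,-69,-5,20)
rows(g,-5,43,16)
E
```

```text
[-3.27103324 -2.8882302   3.98528431] [-0.4975015   0.490902   -0.02936863] (np.float64(-106.42755039018051), np.float64(-0.34214023431231055)) 0.029607815773679616 [-1.79986924e+02 -7.50025928e-04  4.10302825e+01]
0 0 0 0.0024 0.0021 0 0;0 0 0 0.0048 0.0042 0 0;0 0 0 0.0072 0.0063 0 0;0 0 0 0.0097 0.0084 0 0;0 0 0 0.0121 0.0105 0 0;0 0 0 0.0145 0.0126 0 0;0 0 0 0.0169 0.0147 0 0;0 0 0 0.0193 0.0168 0 0;0 0 0 0.0217 0.0189 0 0;0 0 0 0.0241 0.0210 0 0;0 0 0 0.0266 0.0231 0 0;0 0 0 0.0290 0.0252 0 0;0 0 0 0.0314 0.0273 0 0;0 0 0 0.0338 0.0294 0 0;0 0 0 0.0362 0.0315 0 0;0 0 0 0.0386 0.0336 0 0;0 0 0 0.0410 0.0357 0 0;0 0 0 0.0434 0.0378 0 0;0 0 0 0.0459 0.0399 0 0;0 0 0 0.0483 0.0420 0 0
0 0 0 0.0023 0.0020 0 0;0 0 0.01 0.0048 0.0037 0 0;0 0 0.04 0.0078 0.0048 0 0;0 0 0.07 0.0107 0.0061 0 0;0 0 0.1 0.0136 0.0075 0 0;0 0 0.13 0.0165 0.0089 0 0;0 0 0.16 0.0193 0.0105 0 0;0 0 0.19 0.0221 0.0121 0 0;0 0 0.22 0.0248 0.0138 0 0;0 0 0.25 0.0275 0.0156 0 0;0 0 0.28 0.0301 0.0174 0 0;0 0 0.31 0.0326 0.0193 0 0;0 0 0.34 0.0351 0.0214 0 0;0 0 0.37 0.0376 0.0234 0 0;0 0 0.4 0.0399 0.0256 0 0;0 0 0.43 0.0423 0.0278 0 0
```

Call:
{"op": "apply_moves", "data": {"plan": "0 0 0 -0.0015 -0.0013 0 0;0 0 0 -0.003 -0.0026 0 0;0 0 0 -0.003 -0.0026 0.001 0;0 0 0 -0.003 -0.0026 0.001 0"}}

```text
time: 3.8
position: [0.4438, -0.363, 0.0305]
tcp_rot: [-180.0, -0.0, 41.0]
wrist_force: [-0.3, 0.2, -0.1]
grip_width: 0.0007
finger_force: 0.0
```

Call:
{"op": "apply_moves", "data": {"plan": "0 0 0 0.0008 0.0007 0 0;0 0 0 0.0018 0.0015 0 0;0 0 0 0.003 0.0026 0 0;0 0 0 0.0045 0.0039 0 0"}}

```text
time: 4.2
position: [0.4482, -0.3594, 0.0306]
tcp_rot: [-180.0, 0.0, 41.0]
wrist_force: [-2.1, -1.5, -0.1]
grip_width: 0.0005
finger_force: 1.4
```

Call:
{"op": "apply_moves", "data": {"plan": "0 0 0 0.0024 0.0021 0 0;0 0 0 0.0048 0.0042 0 0;0 0 0 0.0072 0.0063 0 0;0 0 0 0.0097 0.0084 0 0;0 0 0 0.0121 0.0105 0 0;0 0 0 0.0145 0.0126 0 0;0 0 0 0.0169 0.0147 0 0;0 0 0 0.0193 0.0168 0 0;0 0 0 0.0217 0.0189 0 0;0 0 0 0.0241 0.0210 0 0;0 0 0 0.0266 0.0231 0 0;0 0 0 0.0290 0.0252 0 0"}}

```text
time: 5.4
position: [0.4775, -0.3339, 0.0306]
tcp_rot: [-180.0, 0.0, 41.0]
wrist_force: [-1.9, -1.1, 0.7]
grip_width: 0.0005
finger_force: 1.4
```

Call:
{"op": "apply_moves", "data": {"plan": "0 0 0 0.0024 0.0021 0 0;0 0 0 0.0048 0.0042 0 0;0 0 0 0.0072 0.0063 0 0;0 0 0 0.0097 0.0084 0 0;0 0 0 0.0121 0.0105 0 0;0 0 0 0.0145 0.0126 0 0"}}

```text
time: 6.0
position: [0.4921, -0.3213, 0.0306]
tcp_rot: [-180.0, 0.0, 41.0]
wrist_force: [-2.1, -1.7, -0.0]
grip_width: 0.0004
finger_force: 1.4
```

```bash
python3 - <<'E'
from workcell import r
from h import *
g=np.load("g.npy");s=r.state();print(s["wrist_force"],w2g(g,*s["position"][:2]),s["position"][2],s["tcp_rot"])
for a in(-9.4,38.6,86.6,110.6,134.6):
    rows(g,a,a+(48 if a<80 else 24 if a<130 else 30),16 if a<80 else 12)
E
```

```text
[-2.12436687 -1.72698455 -0.03815211] (np.float64(-46.79616379310663), np.float64(-0.49153422096525645)) 0.030622979312695586 [-1.79996308e+02  6.82600805e-04  4.10312679e+01]
0 0 0 0.0023 0.0020 0 0;0 0 0 0.0045 0.0039 0 0;0 0 0 0.0068 0.0059 0 0;0 0 0.026 0.0097 0.0072 0 0;0 0 0.056 0.0127 0.0084 0 0;0 0 0.086 0.0156 0.0097 0 0;0 0 0.116 0.0185 0.0111 0 0;0 0 0.146 0.0213 0.0126 0 0;0 0 0.176 0.0241 0.0142 0 0;0 0 0.206 0.0268 0.0159 0 0;0 0 0.236 0.0295 0.0176 0 0;0 0 0.266 0.0322 0.0194 0 0;0 0 0.296 0.0348 0.0213 0 0;0 0 0.326 0.0373 0.0233 0 0;0 0 0.356 0.0398 0.0254 0 0;0 0 0.386 0.0422 0.0275 0 0
0 0 0.03 0.0023 0.0022 0 0;0 0 0.06 0.0046 0.0045 0 0;0 0 0.09 0.0068 0.0068 0 0;0 0 0.12 0.0089 0.0092 0 0;0 0 0.15 0.0110 0.0117 0 0;0 0 0.18 0.0130 0.0142 0 0;0 0 0.21 0.0149 0.0168 0 0;0 0 0.24 0.0167 0.0194 0 0;0 0 0.27 0.0185 0.0221 0 0;0 0 0.3 0.0201 0.0248 0 0;0 0 0.33 0.0217 0.0276 0 0;0 0 0.36 0.0232 0.0305 0 0;0 0 0.39 0.0247 0.0333 0 0;0 0 0.42 0.0260 0.0363 0 0;0 0 0.45 0.0272 0.0392 0 0;0 0 0.48 0.0284 0.0422 0 0
0 0 0.02 0.0007 0.0020 0 0;0 0 0.04 0.0014 0.0040 0 0;0 0
[... 233 characters left out ...]
 0 0;0 0 0.24 0.0059 0.0249 0 0
0 0 0.02 0.0002 0.0021 0 0;0 0 0.04 0.0004 0.0043 0 0;0 0 0.06 0.0005 0.0064 0 0;0 0 0.08 0.0006 0.0085 0 0;0 0 0.1 0.0007 0.0107 0 0;0 0 0.12 0.0007 0.0128 0 0;0 0 0.14 0.0006 0.0150 0 0;0 0 0.16 0.0005 0.0171 0 0;0 0 0.18 0.0004 0.0192 0 0;0 0 0.2 0.0003 0.0214 0 0;0 0 0.22 0.0000 0.0235 0 0;0 0 0.24 -0.0002 0.0256 0 0
0 0 0.025 -0.0004 0.0026 0 0;0 0 0.05 -0.0008 0.0053 0 0;0 0 0.075 -0.0013 0.0079 0 0;0 0 0.1 -0.0019 0.0105 0 0;0 0 0.125 -0.0025 0.0131 0 0;0 0 0.15 -0.0032 0.0157 0 0;0 0 0.175 -0.0040 0.0183 0 0;0 0 0.2 -0.0048 0.0208 0 0;0 0 0.2248 -0.0057 0.0233 0 0;0 0 0.2248 -0.0074 0.0252 0 0;0 0 0.2248 -0.0090 0.0271 0 0;0 0 0.2248 -0.0107 0.0290 0 0
```

Call:
{"op": "apply_moves", "data": {"plan": "0 0 0 0.0023 0.0020 0 0;0 0 0 0.0045 0.0039 0 0;0 0 0 0.0068 0.0059 0 0;0 0 0.026 0.0097 0.0072 0 0;0 0 0.056 0.0127 0.0084 0 0;0 0 0.086 0.0156 0.0097 0 0;0 0 0.116 0.0185 0.0111 0 0;0 0 0.146 0.0213 0.0126 0 0"}}

```text
time: 6.8
position: [0.5134, -0.3091, 0.0306]
tcp_rot: [180.0, 0.0, 49.5]
wrist_force: [-2.3, -3.3, -0.5]
grip_width: 0.0008
finger_force: 2.5
```

Call:
{"op": "apply_moves", "data": {"plan": "0 0 0.03 0.0028 0.0016 0 0;0 0 0.06 0.0055 0.0033 0 0;0 0 0.09 0.0082 0.0050 0 0;0 0 0.12 0.0109 0.0068 0 0;0 0 0.15 0.0135 0.0087 0 0;0 0 0.18 0.0160 0.0107 0 0;0 0 0.21 0.0185 0.0128 0 0;0 0 0.24 0.0209 0.0149 0 0"}}

```text
time: 7.6
position: [0.5346, -0.2943, 0.0307]
tcp_rot: [180.0, 0.0, 63.3]
wrist_force: [-2.1, -5.3, -1.6]
grip_width: 0.0004
finger_force: 2.7
```

Call:
{"op": "apply_moves", "data": {"plan": "0 0 0.03 0.0023 0.0022 0 0;0 0 0.06 0.0046 0.0045 0 0;0 0 0.09 0.0068 0.0068 0 0;0 0 0.12 0.0089 0.0092 0 0;0 0 0.15 0.0110 0.0117 0 0;0 0 0.18 0.0130 0.0142 0 0;0 0 0.21 0.0149 0.0168 0 0;0 0 0.24 0.0167 0.0194 0 0"}}

```text
time: 8.4
position: [0.5511, -0.2745, 0.0306]
tcp_rot: [180.0, 0.0, 77.0]
wrist_force: [-0.5, -5.7, -1.1]
grip_width: 0.0001
finger_force: 2.6
```

Call:
{"op": "apply_moves", "data": {"plan": "0 0 0.03 0.0018 0.0027 0 0;0 0 0.06 0.0034 0.0054 0 0;0 0 0.09 0.0050 0.0082 0 0;0 0 0.12 0.0065 0.0111 0 0;0 0 0.15 0.0080 0.0139 0 0;0 0 0.18 0.0093 0.0169 0 0;0 0 0.21 0.0105 0.0198 0 0;0 0 0.24 0.0117 0.0228 0 0"}}

```text
time: 9.2
position: [0.5627, -0.2514, 0.0307]
tcp_rot: [180.0, -0.0, 90.8]
wrist_force: [0.9, -4.8, -0.8]
grip_width: 0.0004
finger_force: 2.1
```

```bash
python3 - <<'E'
from workcell import r
from h import *
g=np.load("g.npy");s=r.state();print(s["wrist_force"],w2g(g,*s["position"][:2]),s["position"][2],s["tcp_rot"]);print(w2g(g,*tool(g,86.6)[:2]))
c=r.capture("wrist");t=r.capture("top")
a=c["color"][:,:,::-1];b=cv2.resize(t["color"][180:300,285:465,::-1],(560,373),interpolation=cv2.INTER_CUBIC)
cv2.imwrite("pics/w2.png",cv2.resize(np.vstack([a,b]),None,fx=.75,fy=.75))
E
```

```text
[ 0.89570521 -4.75538586 -0.83691553] (np.float64(52.405795670283794), np.float64(5.807985607180644)) 0.030676065108431665 [ 1.79984478e+02 -5.18382243e-03  9.07846873e+01]
(np.float64(51.55496185240341), np.float64(6.265876499552093))
```

View pics/w2.png

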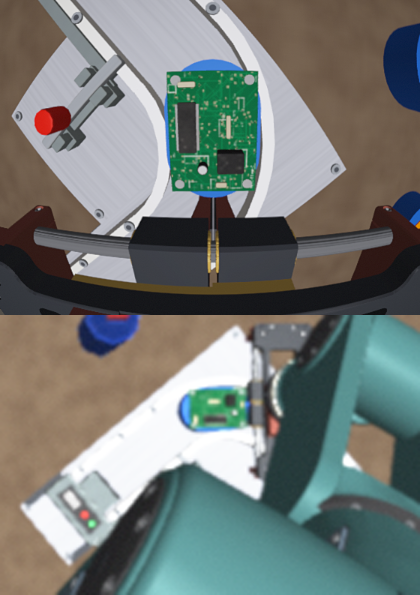

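The carrier is flat and mid-bend at wrist picture (212,130). The fingers are on its rear at (213,195), and the knob is clear at (52,120). I'll continue round the bend.

Call:
{"op": "apply_moves", "data": {"plan": "0 0 0.02 0.0007 0.0020 0 0;0 0 0.04 0.0014 0.0040 0 0;0 0 0.06 0.0020 0.0061 0 0;0 0 0.08 0.0026 0.0081 0 0;0 0 0.1 0.0032 0.0102 0 0;0 0 0.12 0.0037 0.0123 0 0;0 0 0.14 0.0042 0.0144 0 0;0 0 0.16 0.0046 0.0165 0 0;0 0 0.18 0.0050 0.0186 0 0;0 0 0.2 0.0053 0.0207 0 0;0 0 0.22 0.0056 0.0228 0 0;0 0 0.24 0.0059 0.0249 0 0"}}

```text
time: 10.5
position: [0.5689, -0.2271, 0.0308]
tcp_rot: [180.0, 0.1, 104.5]
wrist_force: [1.7, -4.9, -2.2]
grip_width: 0.0006
finger_force: 2.6
```

Call:
{"op": "apply_moves", "data": {"plan": "0 0 0.02 0.0002 0.0021 0 0;0 0 0.04 0.0004 0.0043 0 0;0 0 0.06 0.0005 0.0064 0 0;0 0 0.08 0.0006 0.0085 0 0;0 0 0.1 0.0007 0.0107 0 0;0 0 0.12 0.0007 0.0128 0 0;0 0 0.14 0.0006 0.0150 0 0;0 0 0.16 0.0005 0.0171 0 0;0 0 0.18 0.0004 0.0192 0 0;0 0 0.2 0.0003 0.0214 0 0;0 0 0.22 0.0000 0.0235 0 0;0 0 0.24 -0.0002 0.0256 0 0"}}

```text
time: 11.7
position: [0.5682, -0.201, 0.0306]
tcp_rot: [180.0, -0.0, 118.2]
wrist_force: [2.1, -2.9, -0.5]
grip_width: 0.0006
finger_force: 1.9
```

Call:
{"op": "apply_moves", "data": {"plan": "0 0 0.025 -0.0004 0.0026 0 0;0 0 0.05 -0.0008 0.0053 0 0;0 0 0.075 -0.0013 0.0079 0 0;0 0 0.1 -0.0019 0.0105 0 0;0 0 0.125 -0.0025 0.0131 0 0;0 0 0.15 -0.0032 0.0157 0 0;0 0 0.175 -0.0040 0.0183 0 0;0 0 0.2 -0.0048 0.0208 0 0;0 0 0.2248 -0.0057 0.0233 0 0;0 0 0.2248 -0.0074 0.0252 0 0;0 0 0.2248 -0.0090 0.0271 0 0;0 0 0.2248 -0.0107 0.0290 0 0"}}

```text
time: 12.9
position: [0.5573, -0.1721, 0.0306]
tcp_rot: [-180.0, 0.0, 131.0]
wrist_force: [2.3, -2.0, 0.2]
grip_width: 0.0004
finger_force: 1.5
```

```bash
python3 - <<'E'
from workcell import r
from h import *
g=np.load("g.npy");s=r.state();a=g[2];f=s["wrist_force"];print(f,"guide y force",-np.sin(a)*f[0]+np.cos(a)*f[1],"x",np.cos(a)*f[0]+np.sin(a)*f[1],w2g(g,*s["position"][:2]),s["position"][2],s["tcp_rot"]);print(w2g(g,*tool(g,164.6)[:2]))
rows(g,164.6,196.6,16);print(rows(g,196.6,206.6,10))
t=r.capture("top");np.savez("t3.npz",**t);c=r.capture("wrist");np.savez("w3.npz",**c)
E
```

```text
[ 2.30127656 -2.02143372  0.19520099] guide y force -3.035606996281491 x 0.40884991897333345 (np.float64(100.38820940885905), np.float64(69.17373639306876)) 0.030645087728445104 [-1.79998109e+02  4.16260048e-03  1.31015118e+02]
(np.float64(99.99999999999999), np.float64(69.51999999999995))
0 0 0 -0.0013 0.0015 0 0;0 0 0 -0.0026 0.0030 0 0;0 0 0 -0.0039 0.0045 0 0;0 0 0 -0.0053 0.0060 0 0;0 0 0 -0.0066 0.0075 0 0;0 0 0 -0.0079 0.0091 0 0;0 0 0 -0.0092 0.0106 0 0;0 0 0 -0.0105 0.0121 0 0;0 0 0 -0.0118 0.0136 0 0;0 0 0 -0.0131 0.0151 0 0;0 0 0 -0.0144 0.0166 0 0;0 0 0 -0.0158 0.0181 0 0;0 0 0 -0.0171 0.0196 0 0;0 0 0 -0.0184 0.0211 0 0;0 0 0 -0.0197 0.0226 0 0;0 0 0 -0.0210 0.0241 0 0
0 0 0 -0.0007 0.0008 0 0;0 0 0 -0.0013 0.0015 0 0;0 0 0 -0.0020 0.0023 0 0;0 0 0 -0.0026 0.0030 0 0;0 0 0 -0.0033 0.0038 0 0;0 0 0 -0.0039 0.0045 0 0;0 0 0 -0.0046 0.0053 0 0;0 0 0 -0.0053 0.0060 0 0;0 0 0 -0.0059 0.0068 0 0;0 0 0 -0.0066 0.0075 0 0
None
```

Call:
{"op": "apply_moves", "data": {"plan": "0 0 0 -0.0013 0.0015 0 0;0 0 0 -0.0026 0.0030 0 0;0 0 0 -0.0039 0.0045 0 0;0 0 0 -0.0053 0.0060 0 0;0 0 0 -0.0066 0.0075 0 0;0 0 0 -0.0079 0.0091 0 0;0 0 0 -0.0092 0.0106 0 0;0 0 0 -0.0105 0.0121 0 0;0 0 0 -0.0118 0.0136 0 0;0 0 0 -0.0131 0.0151 0 0;0 0 0 -0.0144 0.0166 0 0;0 0 0 -0.0158 0.0181 0 0;0 0 0 -0.0171 0.0196 0 0;0 0 0 -0.0184 0.0211 0 0;0 0 0 -0.0197 0.0226 0 0;0 0 0 -0.0210 0.0241 0 0"}}

```text
time: 14.6
position: [0.5363, -0.148, 0.0306]
tcp_rot: [-180.0, -0.0, 131.0]
wrist_force: [1.6, -3.4, 1.0]
grip_width: 0.0007
finger_force: 1.4
```

Call:
{"op": "apply_moves", "data": {"plan": "0 0 0 -0.0007 0.0008 0 0;0 0 0 -0.0013 0.0015 0 0;0 0 0 -0.0020 0.0023 0 0;0 0 0 -0.0026 0.0030 0 0;0 0 0 -0.0033 0.0038 0 0;0 0 0 -0.0039 0.0045 0 0;0 0 0 -0.0046 0.0053 0 0;0 0 0 -0.0053 0.0060 0 0"}}

```text
time: 15.4
position: [0.5311, -0.1421, 0.0306]
tcp_rot: [-180.0, -0.0, 131.0]
wrist_force: [1.6, -1.5, -0.0]
grip_width: 0.0009
finger_force: 1.4
```

```bash
python3 - <<'E'
from workcell import r
from h import *
g=np.load("g.npy");s=r.state();a=g[2];f=s["wrist_force"];print(f,"guide y force",-np.sin(a)*f[0]+np.cos(a)*f[1],"x",np.cos(a)*f[0]+np.sin(a)*f[1],w2g(g,*s["position"][:2]),s["position"][2],s["tcp_rot"])
c=r.capture("wrist")
cv2.imwrite("pics/w4.png",c["color"][:,:,::-1])
E
```

```text
[ 1.58372757 -1.46735776 -0.01319287] guide y force -2.146582656589417 x 0.23133246810197294 (np.float64(100.28413910492777), np.float64(109.07587367238406)) 0.030604757213823466 [-1.79994822e+02 -3.11940729e-03  1.31026210e+02]
```

View pics/w4.png

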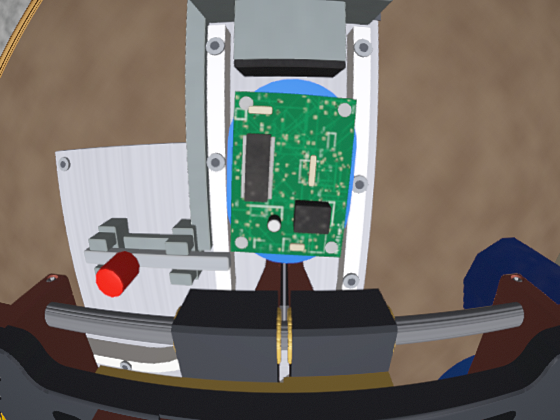

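The pad's dark edge is at about (290,70) and the carrier's nose at (293,82), so there's a few millimetres of gap. The carrier lies flat and straight. I'll close in slowly.

Call:
{"op": "apply_moves", "data": {"plan": "0 0 0 -0.0003 0.0004 0 0;0 0 0 -0.0007 0.0008 0 0;0 0 0 -0.0010 0.0011 0 0;0 0 0 -0.0013 0.0015 0 0;0 0 0 -0.0016 0.0019 0 0;0 0 0 -0.0020 0.0023 0 0;0 0 0 -0.0023 0.0026 0 0;0 0 0 -0.0026 0.0030 0 0"}}

```text
time: 16.25
position: [0.5285, -0.1391, 0.0306]
tcp_rot: [-180.0, -0.0, 131.0]
wrist_force: [2.1, -1.3, 0.6]
grip_width: 0.0005
finger_force: 1.4
```

Call:
{"op": "apply_moves", "data": {"plan": "0 0 0 -0.00016 0.00019 0 0;0 0 0 -0.00033 0.00038 0 0;0 0 0 -0.00049 0.00057 0 0;0 0 0 -0.00066 0.00075 0 0"}}

```text
time: 16.65
position: [0.5283, -0.1388, 0.0307]
tcp_rot: [180.0, 0.1, 131.0]
wrist_force: [3.9, -4.9, -1.4]
grip_width: 0.0002
finger_force: 2.6
```

Call:
{"op": "apply_moves", "data": {"plan": "0 0 0 -0.00016 0.00019 0 0;0 0 0 -0.00033 0.00038 0 0;0 0 0 -0.00049 0.00057 0 0;0 0 0 -0.00066 0.00075 0 0"}}

```text
time: 17.05
position: [0.5286, -0.1386, 0.0309]
tcp_rot: [179.9, 0.2, 131.0]
wrist_force: [5.8, -5.1, -3.0]
grip_width: 0.0004
finger_force: 3.5
```

Call:
{"op": "apply_moves", "data": {"plan": "0 0 0 0 0 -0.0003 0;0 0 0 0 0 -0.0006 0;0 0 0 0 0 -0.0006 0"}}

```text
time: 17.35
position: [0.5287, -0.1385, 0.0306]
tcp_rot: [179.9, 0.2, 131.0]
wrist_force: [4.0, -4.3, 1.6]
grip_width: 0.0005
finger_force: 2.9
```

```bash
python3 - <<'E'
from workcell import r
from h import *
g=np.load("g.npy");s=r.state();a=g[2];f=s["wrist_force"];print(f,"guide y force",-np.sin(a)*f[0]+np.cos(a)*f[1],"x",np.cos(a)*f[0]+np.sin(a)*f[1],w2g(g,*s["position"][:2]),s["position"][2],s["tcp_rot"])
c=r.capture("wrist");np.savez("w5.npz",**c)
cv2.imwrite("pics/w5.png",cv2.resize(c["color"][0:290,180:400,::-1],None,fx=2,fy=2,interpolation=cv2.INTER_CUBIC))
E
```

```text
[ 3.95491776 -4.30437918  1.61224457] guide y force -5.84330830671995 x 0.15748855782021032 (np.float64(100.81882811063224), np.float64(113.35883685983424)) 0.030625121351092542 [1.79941732e+02 1.60621030e-01 1.31028175e+02]
```

View pics/w5.png

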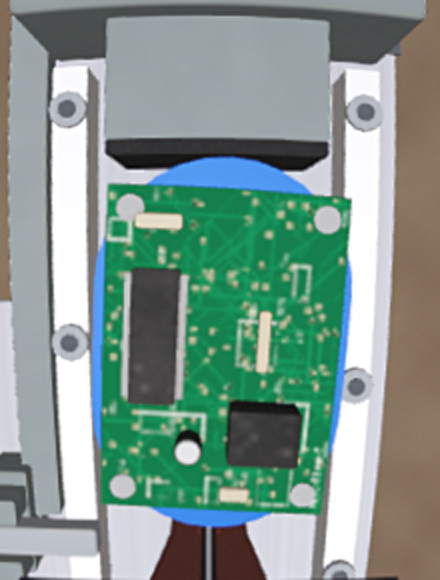

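The nose now meets the black pad at about (215,158) in the crop, and the carrier is square and flat. I'll raise the press to about 10 N.

Call:
{"op": "apply_moves", "data": {"plan": "0 0 0 -0.00016 0.00019 -0.0001 0;0 0 0 -0.00033 0.00038 -0.0002 0;0 0 0 -0.00049 0.00057 -0.0003 0;0 0 0 -0.00066 0.00075 -0.0003 0;0 0 0 -0.00066 0.00075 -0.0003 0"}}

```text
time: 17.9
position: [0.5287, -0.1385, 0.0307]
tcp_rot: [179.9, 0.3, 131.0]
wrist_force: [3.1, -7.3, 2.3]
grip_width: 0.0007
finger_force: 3.8
```

Call:
{"op": "apply_moves", "data": {"plan": "0 0 0 -0.00016 0.00019 0 0;0 0 0 -0.00033 0.00038 0 0;0 0 0 -0.00049 0.00057 -0.0001 0;0 0 0 -0.00049 0.00057 -0.0001 0"}}

```text
time: 18.3
position: [0.5287, -0.1384, 0.0307]
tcp_rot: [179.9, 0.3, 131.1]
wrist_force: [3.6, -8.8, 2.1]
grip_width: 0.0005
finger_force: 4.5
```

Call:
{"op": "apply_moves", "data": {"plan": "0 0 0 -0.0002 0.0002 0 0;0 0 0 -0.0002 0.0003 0 0;0 0 0 -0.0002 0.0003 0 0;0 0 0 -0.0002 0.0003 0 0;0 0 0 -0.0002 0.0003 0 0;0 0 0 -0.0002 0.0003 0 0"}}

```text
time: 18.9
position: [0.5289, -0.1382, 0.0307]
tcp_rot: [179.9, 0.4, 131.1]
wrist_force: [4.4, -8.6, 0.9]
grip_width: 0.0001
finger_force: 4.8
```

Call:
{"op": "apply_moves", "data": {"plan": "0 0 0 0 0 0 0;0 0 0 0 0 0 0;0 0 0 0 0 0 0;0 0 0 0 0 0 0;0 0 0 0 0 0 0;0 0 0 0 0 0 0;0 0 0 0 0 0 0;0 0 0 0 0 0 0"}}

```text
time: 19.7
position: [0.5289, -0.1382, 0.0307]
tcp_rot: [179.9, 0.4, 131.0]
wrist_force: [5.5, -8.9, 1.8]
grip_width: 0.0006
finger_force: 4.8
```

Call:
{"op": "apply_moves", "data": {"plan": "0 0 0 0 0 0 0;0 0 0 0 0 0 0;0 0 0 0 0 0 0;0 0 0 0 0 0 0;0 0 0 0 0 0 0;0 0 0 0 0 0 0"}}

```text
time: 20.3
position: [0.5289, -0.1382, 0.0307]
tcp_rot: [179.9, 0.4, 131.0]
wrist_force: [4.8, -8.3, 0.6]
grip_width: 0.0006
finger_force: 4.8
```

Call:
{"op": "apply_moves", "data": {"plan": "0 0 0 0.0007 -0.0008 0 0;0 0 0 0.0014 -0.0015 0 0;0 0 0 0.0020 -0.0023 0 0;0 0 0 0.0028 -0.0032 0 0;0 0 0 0.0040 -0.0045 0 0;0 0 0 0.0066 -0.0075 0 0;0 0 0 0.0098 -0.0113 0 0;0 0 0 0.0131 -0.0151 0 0;0 0 0 0.0131 -0.0151 0.03 0;0 0 0 0.0131 -0.0151 0.07 0;0 0 0 0.0131 -0.0151 0.09 0;0 0 0 0.0131 -0.0151 0.09 0"}}

```text
time: 21.5
position: [0.5412, -0.1522, 0.1226]
tcp_rot: [179.9, 0.3, 131.0]
wrist_force: [0.7, -0.8, 0.0]
grip_width: 0.0001
finger_force: 0.0
```

```bash
python3 - <<'E'
from workcell import r
from h import *
g=np.load("g.npy");s=r.state();print(s["wrist_force"],w2g(g,*s["position"][:2]),s["position"],s["tcp_rot"])
c=r.capture("wrist");np.savez("w6.npz",**c)
print(c["mtx"],c["T"])
cv2.imwrite("pics/w6.png",c["color"][:,:,::-1])
E
```

```text
[ 0.65628268 -0.78339031  0.02521887] (np.float64(101.2775585251981), np.float64(94.79474539232588)) [ 0.54119371 -0.15223573  0.12255248] [179.85983485   0.29143468 131.02217076]
[[325.1922621    0.         283.87181304]
 [  0.         325.1922621  211.07954286]
 [  0.           0.           1.        ]] [[ 0.75377984  0.62818236  0.19288046  0.4888289 ]
 [ 0.65712205 -0.7217169  -0.21752086 -0.09333236]
 [ 0.00256232  0.29070884 -0.95680813  0.26680265]
 [ 0.          0.          0.          1.        ]]
```

View pics/w6.png

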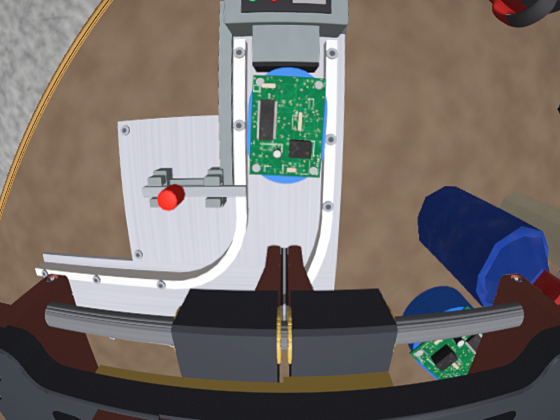

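The carrier's nose is at the pad (290,68) and its rear at (288,182). The bolt bar at (230,190) is just behind the rear, and the knob is at (171,197).

```bash
python3 - <<'E'
from workcell import r
from h import *
g=np.load("g.npy");c=dict(np.load("w6.npz"));K,T=c["mtx"],c["T"]
def wp(u,v,z):
    d=np.array([u-K[0,2],v-K[1,2]]);n=np.hypot(*d);th=n/K[0,0]
    q=T[:3,:3]@np.r_[d/n*np.sin(th),np.cos(th)];return w2g(g,*(T[:3,3]+q*(z-T[2,3])/q[2])[:2])
col=c["color"].astype(int);m=(col[...,0]>150)&(col[...,1]<70);m[:150]=0;m[230:]=0;m[:,:140]=0;m[:,200:]=0
v,u=np.nonzero(m);print(len(u),u.min(),u.max(),v.min(),v.max());print("knob",wp(u.mean(),v.mean(),.048))
print("rear",wp(288,182,.036),"nose",wp(288,68,.036),"rail screws",wp(239,126,.024),wp(331,139,.024),wp(328,206,.024))
s=r.state();print(s["position"],s["tcp_rot"],w2g(g,*s["position"][:2]))
k=wp(u.mean(),v.mean(),.048);print("target",g2w(g,k[0]-8-13.5-14,k[1]))
E
```

```text
219 157 177 190 209
knob (np.float64(15.083745335706382), np.float64(115.11929747247044))
rear (np.float64(104.067861977778), np.float64(125.4868238852182)) nose (np.float64(103.87732618329215), np.float64(207.32064471868802)) rail screws (np.float64(67.74417140623157), np.float64(165.8830929408766)) (np.float64(136.32835390735804), np.float64(156.17259702847682)) (np.float64(135.62633572523947), np.float64(103.9858715027124))
[ 0.54000904 -0.15174091  0.12081572] [1.79931053e+02 1.50868789e-01 1.31020897e+02] (np.float64(100.70877534458614), np.float64(95.94573598731428))
target [ 0.43605366 -0.21679609]
```

Call:
{"op": "apply_moves", "data": {"plan": "0 0 0 -0.015 -0.008 0 0;0 0 0 -0.04 -0.022 0 0;0 0 0 -0.065 -0.036 0 0;0 0 0 -0.088 -0.05 0 0;0 0 0 -0.1 -0.056 0 0;0 0 0 -0.1038 -0.0585 0 0;0 0 0 -0.1038 -0.0585 0 0;0 0 0 -0.1038 -0.0585 0 0"}}

```text
time: 22.35
position: [0.4358, -0.2096, 0.1195]
tcp_rot: [180.0, 0.0, 131.0]
wrist_force: [-0.5, -0.5, -0.2]
grip_width: 0.0002
finger_force: 0.0
```

```bash
python3 - <<'E'
from workcell import r
from h import *
g=np.load("g.npy");s=r.state();print(s["wrist_force"],w2g(g,*s["position"][:2]),s["position"],s["tcp_rot"])
c=r.capture("wrist");np.savez("w7.npz",**c)
cv2.imwrite("pics/w7.png",c["color"][:,:,::-1])
E
```

```text
[-0.45571196 -0.47047935 -0.17958716] (np.float64(-15.872492658633902), np.float64(120.71220096234212)) [ 0.43580941 -0.20959424  0.11946997] [1.79986112e+02 1.12618671e-02 1.31030941e+02]
```

View pics/w7.png

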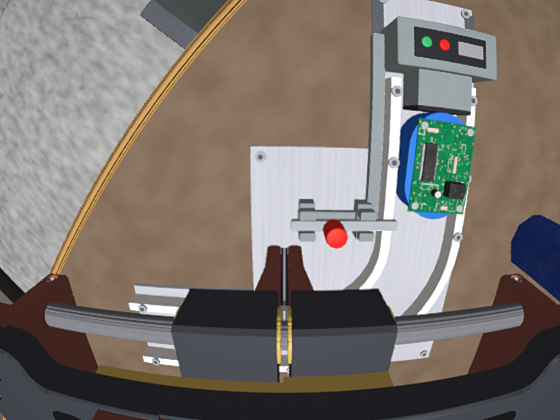

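The tool is over the plate to the left of the knob, which is at (336,233). The carrier is still at the pad. I'll compute the offset from tool to knob.

```bash
python3 - <<'E'
from h import *
g=np.load("g.npy");c=dict(np.load("w7.npz"));K,T=c["mtx"],c["T"]
def wp(u,v,z):
    d=np.array([u-K[0,2],v-K[1,2]]);n=np.hypot(*d);th=n/K[0,0]
    q=T[:3,:3]@np.r_[d/n*np.sin(th),np.cos(th)];return np.round(w2g(g,*(T[:3,3]+q*(z-T[2,3])/q[2])[:2]),1)
print("knob mid",wp(336,234,.048),"top left/right edge",wp(325,233,.055),wp(347,233,.055),"blocks",wp(306,202,.04),wp(306,237,.04))
print("rail screws",wp(393,162,.024),wp(397,91,.024),"nose",wp(440,112,.036),"rear",wp(433,217,.036), "bar tip",wp(396,226,.03))
E
```

```text
knob mid [ 21.1 117.2] top left/right edge [ 12.1 120.6] [ 27.6 120.5] blocks [ -0.5 138.7] [1.000e-01 1.119e+02]
rail screws [ 67.9 166.7] [ 68.9 221.6] nose [100.2 208. ] rear [102.  125.9] bar tip [ 72.8 116.6]
```

```bash
python3 - <<'E'
from h import *
g=np.load("g.npy");c=dict(np.load("w7.npz"));K,T,D=c["mtx"],c["T"],c["depth"]
def wz(u,v):
    d=np.array([u-K[0,2],v-K[1,2]]);n=np.hypot(*d);th=n/K[0,0]
    q=np.r_[d/n*np.tan(th),1]*D[v,u];p=T[:3,:3]@q+T[:3,3];return (u,v),np.round(w2g(g,*p[:2]),1),round(p[2]*1e3,1)
for p in[(336,231),(330,230),(341,231),(306,203),(306,208),(306,214),(306,226),(306,234),(306,237),(366,203),(366,234),(390,226),(262,220),(336,212)]:print(*wz(*p))
E
```

```text
(336, 231) [ 19.1 123.5] 58.8
(330, 230) [ 15.2 123.6] 57.2
(341, 231) [ 22.2 124.2] 60.8
(306, 203) [  0.9 132.8] 21.0
(306, 208) [  0.6 130.3] 26.5
(306, 214) [1.000e-01 1.281e+02] 34.7
(306, 226) [  0.4 118.2] 33.2
(306, 234) [  0.4 112.5] 35.3
(306, 237) [  0.5 110. ] 35.2
(366, 203) [ 48.7 133. ] 21.2
(366, 234) [ 46.9 112.1] 35.2
(390, 226) [ 66.6 117.7] 33.1
(262, 220) [-34.5 113.9] 5.9
(336, 212) [ 25.7 123.9] 15.6
```

Call:
{"op": "apply_moves", "data": {"plan": "0 0 0 0 0 -0.02 0;0 0 0 0 0 -0.042 0;0 0 0 0 0 -0.052 0;0 0 0 0 0 -0.0575 0;0 0 0 0.0030 0.0026 -0.0575 0;0 0 0 0.0060 0.0053 -0.0575 0;0 0 0 0.0090 0.0079 -0.0575 0;0 0 0 0.0113 0.0098 -0.0575 0;0 0 0 0.0136 0.0118 -0.0575 0;0 0 0 0.0158 0.0138 -0.0575 0;0 0 0 0.0181 0.0158 -0.0575 0"}}

```text
time: 23.5
position: [0.4535, -0.194, 0.0623]
tcp_rot: [-180.0, 0.0, 131.0]
wrist_force: [-1.2, -1.4, 0.2]
grip_width: 0.0004
finger_force: 0.9
```

Call:
{"op": "apply_moves", "data": {"plan": "0 0 0 0.0015 0.0013 0 0;0 0 0 0.0030 0.0026 0 0;0 0 0 0.0045 0.0039 0 0;0 0 0 0.0060 0.0053 0 0"}}

```text
time: 23.9
position: [0.4594, -0.1886, 0.0621]
tcp_rot: [-180.0, 0.0, 131.0]
wrist_force: [-0.2, -1.5, 0.9]
grip_width: 0.0003
finger_force: 0.8
```

Call:
{"op": "apply_moves", "data": {"plan": "0 0 0 0.0015 0.0013 0 0;0 0 0 0.0030 0.0026 0 0;0 0 0 0.0045 0.0039 0 0;0 0 0 0.0060 0.0053 0 0;0 0 0 0.0075 0.0066 0 0;0 0 0 0.0090 0.0079 0 0;0 0 0 0.0105 0.0092 0 0"}}

```text
time: 24.6
position: [0.4699, -0.1792, 0.0621]
tcp_rot: [-180.0, -0.0, 131.0]
wrist_force: [-0.1, -1.4, 0.3]
grip_width: 0.0002
finger_force: 0.8
```

Call:
{"op": "apply_moves", "data": {"plan": "0 0 0 0.0006 0.0005 0 0;0 0 0 0.0012 0.0010 0 0;0 0 0 0.0018 0.0016 0 0;0 0 0 0.0024 0.0021 0 0;0 0 0 0.0030 0.0026 0 0"}}

```text
time: 25.1
position: [0.4727, -0.1767, 0.0621]
tcp_rot: [-180.0, -0.0, 131.0]
wrist_force: [-0.2, -2.4, -0.7]
grip_width: 0.0005
finger_force: 0.8
```

Still sliding freely. I'll creep to the end stop.

Call:
{"op": "apply_moves", "data": {"plan": "0 0 0 0.0004 0.0003 0 0;0 0 0 0.0008 0.0007 0 0;0 0 0 0.0011 0.0010 0 0;0 0 0 0.0015 0.0013 0 0"}}

```text
time: 25.5
position: [0.4743, -0.1754, 0.0621]
tcp_rot: [-180.0, -0.0, 131.0]
wrist_force: [-0.5, -1.4, 0.2]
grip_width: 0.0006
finger_force: 0.8
```

Call:
{"op": "apply_moves", "data": {"plan": "0 0 0 0.0004 0.0003 0 0;0 0 0 0.0008 0.0007 0 0;0 0 0 0.0011 0.0010 0 0;0 0 0 0.0015 0.0013 0 0"}}

```text
time: 25.9
position: [0.4758, -0.1741, 0.0621]
tcp_rot: [-180.0, -0.0, 131.0]
wrist_force: [-0.9, -2.4, 0.3]
grip_width: 0.0005
finger_force: 0.8
```

```bash
python3 - <<'E'
from workcell import r
from h import *
g=np.load("g.npy");s=r.state();a=g[2];f=s["wrist_force"];print(f,"x force",np.cos(a)*f[0]+np.sin(a)*f[1],w2g(g,*s["position"][:2]),s["position"][2],s["tcp_rot"])
E
```

```text
[-0.85281919 -2.41891754  0.27760245] x force -2.231319592688673 (np.float64(37.56629715238957), np.float64(121.21929307445939)) 0.062118843323746314 [-1.79994596e+02 -1.82306726e-03  1.31026158e+02]
```

Call:
{"op": "apply_moves", "data": {"plan": "0 0 0 0.0004 0.0003 0 0;0 0 0 0.0008 0.0007 0 0;0 0 0 0.0011 0.0010 0 0;0 0 0 0.0015 0.0013 0 0"}}

```text
time: 26.3
position: [0.4773, -0.1728, 0.0621]
tcp_rot: [-180.0, -0.0, 131.0]
wrist_force: [-1.2, -1.9, -0.1]
grip_width: 0.0002
finger_force: 0.8
```

Call:
{"op": "apply_moves", "data": {"plan": "0 0 0 0.0004 0.0003 0 0;0 0 0 0.0008 0.0007 0 0;0 0 0 0.0011 0.0010 0 0"}}

```text
time: 26.6
position: [0.4784, -0.1718, 0.0621]
tcp_rot: [-180.0, 0.0, 131.0]
wrist_force: [-0.7, -1.6, -0.3]
grip_width: 0.0006
finger_force: 0.8
```

Call:
{"op": "apply_moves", "data": {"plan": "0 0 0 0.0004 0.0003 0 0;0 0 0 0.0008 0.0007 0 0;0 0 0 0.0011 0.0010 0 0;0 0 0 0.0015 0.0013 0 0"}}

```text
time: 27.0
position: [0.479, -0.1712, 0.0621]
tcp_rot: [-179.9, -0.0, 131.1]
wrist_force: [-5.5, -8.1, 1.4]
grip_width: 0.0004
finger_force: 4.5
```

Call:
{"op": "apply_moves", "data": {"plan": "0 0 0 0.0004 0.0003 0 0;0 0 0 0.0008 0.0007 0 0;0 0 0 0.0011 0.0010 0 0;0 0 0 0.0015 0.0013 0 0"}}

```text
time: 27.4
position: [0.4792, -0.171, 0.0621]
tcp_rot: [-179.7, -0.0, 131.1]
wrist_force: [-10.1, -14.4, 4.9]
grip_width: 0.0006
finger_force: 8.7
```

```bash
python3 - <<'E'
from workcell import r
from h import *
g=np.load("g.npy");s=r.state();a=g[2];f=s["wrist_force"];print(f,"x force",np.cos(a)*f[0]+np.sin(a)*f[1],w2g(g,*s["position"][:2]),s["position"][2],s["tcp_rot"])
c=r.capture("wrist");np.savez("w8.npz",**c)
cv2.imwrite("pics/w8.png",c["color"][:,:,::-1])
E
```

```text
[-10.1086375  -14.36876712   4.86281998] x force -17.058292368973685 (np.float64(42.18653829259095), np.float64(121.30256732365285)) 0.06207213101084304 [-1.79718545e+02 -3.12654631e-02  1.31148636e+02]
```

View pics/w8.png

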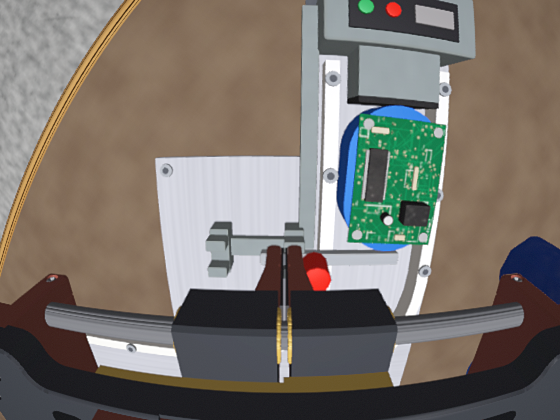

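The bolt is at its end stop: force rose to 17 N with the knob at about x = 57. The bar at (370,258) is across, just behind the carrier's rear. I'll back off and lift.

Call:
{"op": "apply_moves", "data": {"plan": "0 0 0 -0.0015 -0.0013 0 0;0 0 0 -0.0035 -0.0030 0 0;0 0 0 -0.0075 -0.0066 0 0;0 0 0 -0.0150 -0.0131 0 0;0 0 0 -0.0150 -0.0131 0.03 0;0 0 0 -0.0150 -0.0131 0.07 0;0 0 0 -0.0150 -0.0131 0.12 0;0 0 0 -0.0150 -0.0131 0.13 0;0 0 0 -0.0150 -0.0131 0.13 0"}}

```text
time: 28.35
position: [0.4674, -0.1832, 0.194]
tcp_rot: [179.9, 0.3, 131.0]
wrist_force: [-0.8, -0.3, 1.0]
grip_width: 0.0004
finger_force: 0.0
```

```bash
python3 - <<'E'
from workcell import r
from h import *
g=np.load("g.npy");s=r.state();print(s["time"],s["wrist_force"],s["position"])
c=r.capture("wrist");K,T,D=c["mtx"],c["T"],c["depth"];col=c["color"].astype(int)
v,u=np.mgrid[:420,:560];dx,dy=u-K[0,2],v-K[1,2];n=np.hypot(dx,dy)+1e-9;t=np.tan(np.minimum(n/K[0,0],1.4))
P=np.stack([dx/n*t*D,dy/n*t*D,D],-1)@T[:3,:3].T+T[:3,3];x,y=w2g(g,P[...,0],P[...,1]);z=P[...,2]*1e3
R,G,B=[col[...,i] for i in range(3)]
def e(n,m):
    print(n,m.sum(),np.percentile(x[m],[2,50,98]).round(1),np.percentile(y[m],[2,50,98]).round(1),np.percentile(z[m],[5,50,95]).round(1))
box=(x>0)&(x<140)&(y>90)&(y<240)
e("knob top",box&(R>150)&(G<80)&(z>55)&(z<64)&(y<150));e("board",box&(G>R+30)&(G>B+5)&(z>47)&(z<58)&(y<210))
e("blue",box&(B>R+60)&(z>25)&(z<42));e("bar in channel",(x>74)&(x<130)&(y>105)&(y<124)&(z>28)&(z<38)&(abs(R-B)<25))
E
```

```text
28.35 [-0.75786701 -0.27044609  1.02585051] [ 0.46739948 -0.18319924  0.19401693]
knob top 130 [51.2 59.3 64.7] [113. 118. 125.] [57.8 59.5 60.8]
board 21 [ 96.3 111.5 118.6] [145.4 145.7 157.3] [47.8 51.9 53. ]
blue 933 [ 74.7  95.9 127.8] [126.1 176.5 207.3] [29.1 35.9 41.9]
bar in channel 330 [ 74.7  92.3 109.9] [113.6 118.5 121.7] [28.8 33.5 34.7]
```

```bash
python3 -c "
from workcell import r
print(r.job_done())"
```

```text
the job is handed in; nothing more can be done
None
```

The carrier is against the pad after about 10 N for over a second, the bolt is fully across behind it at its end stop, and the job is handed in at about 28 s; the hand-in returned no verdict.

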